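# Snap the driver board onto a lit sign

### The job

The wooden shop sign lies face down and its lighting driver board must go on its back. Lift the board by its heat sink and lay it level on the four nylon snap standoffs, feeling for their points until all four stand in its holes, with its white connector on the side of the white terminal strip. Then press it down evenly, without tipping it by more than about 6 degrees and without ever leaning on it with more than about 25 N, which would mark the painted face below, until every standoff has clicked through and the board is fully home; let go of it, and leave the tools and jars around it where they are.

Things in the scene. Friction and masses are not known exactly. Their poses are not given: they have to be found in the camera images.
- driver_grip (a point): middle of the finned aluminium heat sink on the loose driver board: 28 mm in x, 44 mm in y, 32 mm tall on the board's top face; grasp it across its 28 mm. This point is 16 mm above the board's top face. z up, x along the board's 140 mm, y towards the long edge with the white connector
- mount (a point): pencilled middle of the board's place on the sign's back, at the height of the board's top face when it is fully home (58.5 mm above the bench). x along the standoffs' 104 mm spacing, y towards the white terminal strip (60 x 18 x 14 mm, its middle 88 mm from here), z up. The four standoffs stand square to this, but as a group up to 9 mm off it in x and in y: find them by feel or sight
- hole_a (a point): middle of the board's 11 mm round hole in its corner -x +y (x +-52, y +-34 mm from the board's middle), at the top face; axes as driver_grip
- hole_b (a point): middle of the board's 11 mm round hole in its corner +x +y (x +-52, y +-34 mm from the board's middle), at the top face; axes as driver_grip
- hole_c (a point): middle of the board's 11 mm round hole in its corner +x -y (x +-52, y +-34 mm from the board's middle), at the top face; axes as driver_grip
- hole_d (a point): middle of the board's 11 mm round hole in its corner -x -y (x +-52, y +-34 mm from the board's middle), at the top face; axes as driver_grip
- driver: the driver board, loose on a sheet of cardboard: a dark green circuit board 140 x 100 x 2.5 mm, 0.35 kg, origin at the middle of its underside (18.5 mm below driver_grip, same axes). White connector (36 x 13 x 12 mm) at x 0, y +40; three capacitors 16 mm tall at y -39, x within 22 mm. Elsewhere the top is bare and may be pressed, as around x +50 or -50, y 0
- screwdriver: a screwdriver lying on the far half of the sign's back, 170 mm long, 26 mm thick, along its x (not to be disturbed); origin at the middle of its underside
- tape: a roll of paper tape lying on the far half of the sign's back, 66 mm across, 18 mm tall (not to be disturbed); origin at the middle of its underside
- sander_block: a cork sanding block, 45 x 85 x 25 mm, lying on the cardboard beside the board (not to be disturbed); origin at the middle of its underside
- brush: a flat paint brush, 210 mm long, along its x, lying on the bench (not to be disturbed); origin at the middle of its underside
- cup: a white plastic cup, 76 mm across, 85 mm tall, on the bench (not to be disturbed); origin at the middle of its underside
- varnish: a small glass jar of varnish, 66 mm across, 95 mm tall, on the bench (not to be disturbed); origin at the middle of its underside
- scraper: a scraper, 200 mm long along its x, 16 mm thick, lying on the bench (not to be disturbed); origin at the middle of its underside
- wing_al (a joint): a wing of standoff a, 0 rad sprung out, about 0.2 squeezed in by a hole. A standoff: a round nylon shoulder 18 mm wide, 14 mm tall from the sign's back, on it a 9.4 mm neck and an arrow head, its two sprung wings along x 15 mm across; its point is 14 mm above the shoulder. The four shoulders' middles are 104 x 68 mm apart, as the holes
- wing_br (a joint): a wing of standoff b, as above. A board lowered onto points that miss its holes stops with its top face about 13 mm above home. Over the points, the holes drop on when they are within about 3 mm in x and in y; the board then rests on the wings, its top face about 7 mm above home
- wing_cr (a joint): a wing of standoff c, as above. Pushed down, a corner meets a rising push, up to 6 to 8 N per standoff, over the first 3 mm (let go there, it springs back up); past that little more is needed than to follow it down until it clicks
- wing_dl (a joint): a wing of standoff d, as above. A corner clicks, its wings springing out over the board, when it is down to 1 to 2 mm above home; then it can not come up again. The shoulder below is hard and stops it
- sign (a joint): how far the shop sign is pressed down into its bedding, in m: 0 unloaded, 1 mm for about every 20 N on it; over 1.5 mm marks its painted face. The wooden sign lies face down on two felted battens: 420 x 250 mm, 18 mm thick, its back 42 mm above the bench, reaching 130 mm to -x and 290 mm to +x of mount. Light bars 6 mm tall run along its edges
Not all that is in view belongs to the job. Of the things that look like the driver, the middle-sized one is meant.

How it is judged:
On the way:
1. the board lies on the points of all four standoffs with the points in its holes, connector to the terminal strip, none pressed through yet (horizontal distance between driver_grip and mount below 0.018 m and x of hole_a in the frame of mount below -0.03 m and y of hole_a in the frame of mount above 0.015 m and z of hole_a in the frame of mount between 0.0045 and 0.0105 m and z of hole_b in the frame of mount between 0.0045 and 0.0105 m and z of hole_c in the frame of mount between 0.0045 and 0.0105 m and z of hole_d in the frame of mount between 0.0045 and 0.0105 m), for 0.2 s.
At the end, for the whole second after the job is handed in: all four standoffs have clicked through, their wings sprung out over the board; every hole is no more than 1.6 mm above fully home; the board's connector is on the terminal strip's side; the board is let go and at rest (horizontal distance between driver_grip and mount below 0.015 m and x of hole_a in the frame of mount below -0.03 m and y of hole_a in the frame of mount above 0.015 m and z of each of hole_a, hole_b, hole_c, hole_d in the frame of mount below 0.0016 m and value of joint each of wing_al, wing_br, wing_cr, wing_dl below 0.06 rad and linear speed of driver below 0.02 m/s); the robot touches nothing.
It fails at once if the sign is pressed more than 1.5 mm into the felt under its painted face, which takes a push of about 28 N (value of joint sign above 0.0015 m).
It fails at once if the board is tipped more than 6.6 degrees over the standoffs (horizontal distance between driver_grip and mount below 0.03 m and angle between driver_grip's own z axis and vertical above 0.115 rad).
It fails at once if a tool, jar or other bystander is moved more than 20 mm (distance of any of screwdriver, tape, sander_block, brush, cup, varnish, scraper from where it was at the start of the episode above 0.02 m).
It also fails if it takes over 72 s, if anything falls off the work surface, if the arm or the gripper's body presses on something with over 40 N, if the wrist force passes 120 N, or if a joint passes its speed limit or range.

### The arm

A 6-joint arm with a two-finger parallel gripper is mounted at the origin on the work surface. World frame = base frame: x ahead of the robot, y to its left, z up, the work surface at z = 0. Lengths are in m, angles in rad, forces in N, time in s.
With the tool pointing down it reaches from about 0.375 to 0.9 m from the base axis. Payload 3.1 kg.
Tool frame: the origin (TCP) lies between the finger pads; the fingertips stand 8 mm ahead of it and the grasp point (between the pads) lies 11 mm behind it; z points along the fingers, y is the line along which they close (so a half turn about z gives the same grasp; the last joint's range is limited). The gripper opens to 87 mm and grips with 3 to 60 N. Pads are 19 mm wide; open, the fingers measure 117 mm over their backs; the gripper's body (75 mm by 190 mm) begins 51 mm behind the grasp point.
Start: joints at [-1.401, 0.527, 1.433, -0, 1.181, -0.178], TCP at [0.214, -0.587, 0.231] pointing down, gripper open.
Joint ranges: [-3.08, 3.08], [-0.75, 2.2], [0.22, 2.44], [-1.43, 4.57], [0, 2.65], [-2.85, 2.85]. Speed limits (rad/s): [2.79, 2.79, 3.14, 3.14, 3.14, 3.14].

### API

Orientations are given as a unit quaternion [x, y, z, w].
In Python, from rig import robot, vision, job gives the robot as it stands.
- The arm moves only by the shell command python3 -m handwheel 'ROWS' [OPENING] [FORCE]. ROWS is JSON, a list of rows, each a list of 4 numbers: the shift along the tool's x, y, z as a fraction of full scale, then the turn about the tool's z as a fraction of full scale. A call has 1 to 20 rows; each row is the pose to reach, as a shift and turn from the pose commanded when the call began, along the tool's axes at that moment, turning the shorter way round; what a row does not reach only later rows make up. Full scale, the value 1, is 300 mm for a shift and 2 pi rad for a turn. A row lasts 1/12 s, in which the tool goes at most 41.7 mm and 7.16 degrees, less where a joint would pass 70% of its speed; a pose out of reach is approached as far as the arm can. A call with a number of a shift or a turn outside -1 to 1 is refused whole. A call with a gripper value outside its range is refused whole. OPENING is the opening in per cent of the stroke, from 0 (shut) to 100 (fully open), set as the call begins (- or left out, the last holds). The fingers move at their own pace and stop on an object; FORCE is the grip in N (left out, the last holds). Time passes only in rows, so rows that repeat a pose let the fingers close. It gives the time, the measured TCP pose, the force, the opening and the grip force at its end, in the units of the state.
- robot.get_obs(): the state, without advancing time (a new reading comes with each control period).
- vision.camera(name): name is "scene" or "top" or "wrist"; returns a dict with "frame" (480x640x3 uint8, red, green, blue), "K" (3x3 intrinsics, pixels), "k1" (the pictures are not rectified: a ray, as slopes to the right and down, at radius r is drawn at 1 + k1 r^2 times it, then the intrinsics apply), "cam_to_world" (4x4, takes a point from camera to world coordinates); the wrist camera has in their place "hand_eye" (4x4, takes a point from camera to tool coordinates, whose origin is the TCP and whose axes are the flange's). Camera axes: x right, y down, z forward; pixel columns grow to the right and rows downward; lengths in m; the calibration is good to about 2 mm. A picture is of the moment at which its call begins: read the wrist's pose just before it. There is no depth.
- job.hand_in(): hands the job in; it is judged then, once.
Trained networks look in the newest picture that a camera, given by its name, has taken for a name from the list of things; names that differ only in an ending like _2 or _b are one class to them, and where a whole thing is asked for, a point or a joint stands for the part that bears it (a point fixed in the world has none). Each returns a list of dicts, best first, with "conf" (0 to 1); they miss things now and then, are a little off and sometimes report something else, mostly with a low value. They report only what shows in the picture. A call takes as long as a camera call. They do not tell look-alikes from the thing itself.
- vision.look_for(camera, label): "point" ([row, column] in pixels, amid what is visible of it).
- vision.outline_of(camera, label): "mask" (480x640 bool, what is visible of it) and "point" ([row, column] in pixels, amid what is visible of it).
The state is a dict: "time": time; "q": joint angles; "joint_velocities": joint speeds; "joint_torque": joint torques, N m; "position": TCP position; "tool_rot": TCP orientation; "ft_force": force on the tool from outside, world axes, zero at the start; "moment": the same for the moment, N m; "grip_width": finger opening in m; "grip_force": force on a finger pad.
Only numpy, scipy, OpenCV 4.12 (cv2) and the standard library are available. Lean on these libraries where they do the work, as an engineer would, in place of code of your own. Each camera call takes 0.05 s, during which the arm holds its last target. There are 200 camera calls.

## Working session

There is one attempt and no reset: what is moved stays moved. The work goes in short steps, Python scripts to look and compute and a shell command to move; the robot and the scene stay as the last step left them, time stands still between calls to the robot, and variables do not carry over. Pictures are saved under pics/ and viewed, at most 10 in all, crops included, and the job is handed in when it is done.

```bash
mkdir -p pics; ls; cat > h.py <<'E'
import numpy as np, cv2
from rig import robot, vision, job
from scipy.spatial.transform import Rotation as R
def save(name,fn):
    o=robot.get_obs(); c=vision.camera(name); cv2.imwrite('pics/'+fn,c['frame'][:,:,::-1]); return c,o
def T(c,o):
    if 'cam_to_world' in c: return np.array(c['cam_to_world'])
    M=np.eye(4); M[:3,:3]=R.from_quat(o['tool_rot']).as_matrix(); M[:3,3]=o['position']
    return M@np.array(c['hand_eye'])
def px2w(c,o,rc,z):
    rc=np.atleast_2d(np.array(rc,float)); K=np.array(c['K']); 
    d=cv2.undistortPoints(rc[:,None,::-1].copy(),K,np.array([c['k1'],0,0,0.]))[:,0]
    M=T(c,o); d=np.c_[d,np.ones(len(d))]@M[:3,:3].T; p=M[:3,3]
    return p+d*((z-p[2])/d[:,2])[:,None]
def w2px(c,o,P):
    M=np.linalg.inv(T(c,o)); P=np.atleast_2d(P)@M[:3,:3].T+M[:3,3]
    return cv2.projectPoints(P,np.zeros(3),np.zeros(3),np.array(c['K']),np.array([c['k1'],0,0,0.]))[0][:,0,::-1]
E
python3 - <<'E'
from h import *
c,o=save('top','top.png'); 
for n in ['driver','driver_grip','sign','screwdriver','tape','sander_block','brush','cup','varnish','scraper','wing_al']:
    print(n,[(np.round(d['point']).tolist(),round(d['conf'],2)) for d in vision.look_for('top',n)])
print(o['time'],robot.get_obs()['time'],o['tool_rot'],c['K'],c['k1'],np.round(c['cam_to_world'],3).tolist())
save('scene','scene.png')
E
```

```text
pics
driver [([306.0, 397.0], 0.63), ([238.0, 381.0], 0.57)]
driver_grip [([300.0, 396.0], 0.85), ([240.0, 380.0], 0.73), ([345.0, 222.0], 0.6)]
sign [([196.0, 246.0], 0.85)]
screwdriver [([147.0, 264.0], 0.81), ([239.0, 383.0], 0.52)]
tape [([174.0, 247.0], 0.67)]
sander_block [([186.0, 383.0], 0.78)]
brush [([264.0, 131.0], 0.89)]
cup []
varnish [([196.0, 478.0], 0.89)]
scraper [([251.0, 505.0], 0.98), ([196.0, 139.0], 0.4)]
wing_al []
0.0 0.6 [ 9.84828150e-01  1.73529036e-01 -6.85626401e-06 -1.08978397e-03] [[433.76523211   0.         323.38922935]
 [  0.         433.76523211 241.25791799]
 [  0.           0.           1.        ]] -0.03937055608296354 [[-0.011, -0.994, 0.106, 0.356], [-1.0, 0.011, 0.001, -0.012], [-0.003, -0.106, -0.994, 1.273], [0.0, 0.0, 0.0, 1.0]]
```

View pics/top.png

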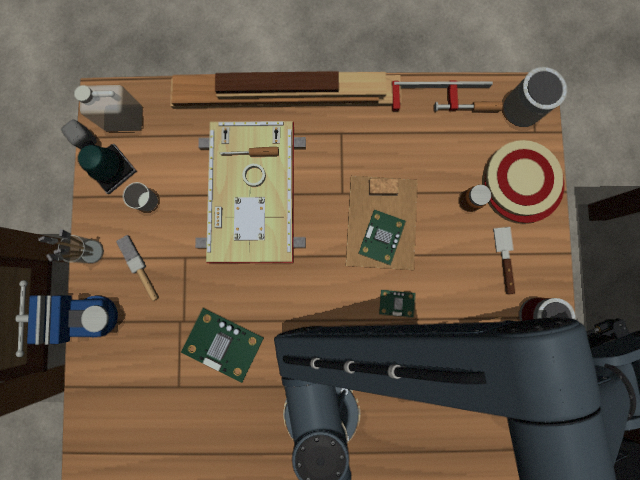

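View pics/scene.png

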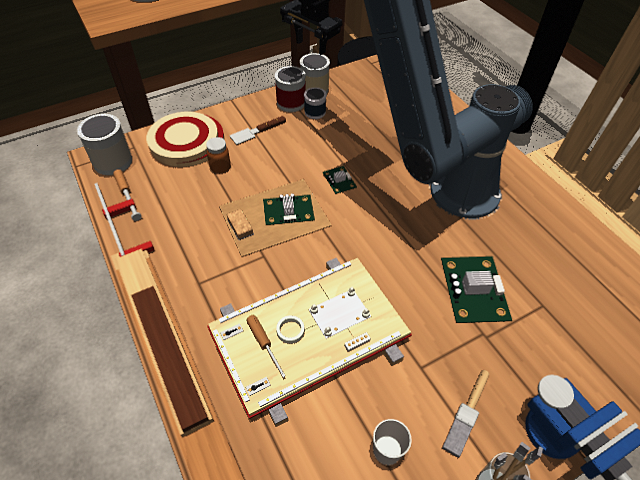

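The top view shows three look-alikes. The middle-sized one is on the cardboard (row 238, col 381), with its connector to the left (+y). The sign's standoffs are around (219, 250) and the terminal strip is at (217, 218), also towards +y.

```bash
python3 - <<'E'
from h import *
c,o=save('top','t2.png')
print('hole px board',px2w(c,o,[[213,375],[222,405],[262,391],[252,362]],0.006).round(3).tolist())
print('sink',px2w(c,o,[238,382],0.02).round(3), 'standoffs',px2w(c,o,[[199,239],[199,264],[239,236],[238,263]],0.06).round(3).tolist(),'strip',px2w(c,o,[217,218],0.056).round(3))
w=save('wrist','w0.png')[0]; print(np.round(w['hand_eye'],3).tolist(),w['K'],w['k1'])
o=robot.get_obs();print(R.from_quat(o['tool_rot']).as_matrix().round(3).tolist(),o['ft_force'],o['position'])
E
```

```text
hole px board [[0.574, -0.164, 0.006], [0.546, -0.252, 0.006], [0.428, -0.208, 0.006], [0.459, -0.123, 0.006]]
sink [[ 0.498 -0.181  0.02 ]] standoffs [[0.61, 0.229, 0.06], [0.609, 0.157, 0.06], [0.495, 0.236, 0.06], [0.497, 0.16, 0.06]] strip [[0.559 0.289 0.056]]
[[-0.001, -0.969, -0.245, 0.066], [1.0, -0.001, -0.0, 0.001], [0.0, -0.245, 0.969, -0.155], [0.0, 0.0, 0.0, 1.0]] [[383.81415001   0.         315.89332421]
 [  0.         383.81415001 240.60061055]
 [  0.           0.           1.        ]] -0.03268497250300369
[[0.94, 0.342, 0.0], [0.342, -0.94, -0.0], [0.0, 0.0, -1.0]] [ 0.31954646 -0.44305121 -0.46480576] [ 0.21362081 -0.58735129  0.2305864 ]
```

```bash
python3 -m handwheel '[[0.85,-0.586,-0.04,-0.139],[0.85,-0.586,-0.04,-0.139],[0.85,-0.586,-0.04,-0.139],[0.85,-0.586,-0.04,-0.139],[0.85,-0.586,-0.04,-0.139],[0.85,-0.586,-0.04,-0.139],[0.85,-0.586,-0.04,-0.139],[0.85,-0.586,-0.04,-0.139]]' 100
python3 -m handwheel '[[0.54,0,0.1,0],[0.54,0,0.1,0],[0.54,0,0.1,0],[0.54,0,0.1,0],[0.54,0,0.1,0],[0.54,0,0.1,0]]'
```

```text
time: 1.42
position: [0.3948, -0.3305, 0.2429]
tool_rot: [0.817, 0.577, 0.001, -0.001]
ft_force: [-1.4, -0.4, -1.6]
grip_width: 0.0868
grip_force: 0.0
time: 1.92
position: [0.4487, -0.1806, 0.2124]
tool_rot: [0.818, 0.576, -0.0, -0.0]
ft_force: [0.8, -0.1, -0.2]
grip_width: 0.0869
grip_force: 0.0
```

```bash
python3 - <<'E'
from h import *
c,o=save('wrist','w1.png'); print(o['position'],o['joint_velocities'].__repr__()[:80])
for n in ['driver','driver_grip','hole_a']:
    for d in vision.look_for('wrist',n): print(n,np.round(d['point']),d['conf'],px2w(c,o,d['point'],0.005).round(3))
E
```

```text
[ 0.44873757 -0.18055441  0.21235785] array([-0.05990067, -0.00014609, -0.03604357, -0.01267618, -0.00964869,
       -
driver [270. 198.] 0.82 [[ 0.319 -0.194  0.005]]
driver [196. 371.] 0.63 [[ 0.504 -0.182  0.005]]
driver_grip [272. 198.] 0.94 [[ 0.318 -0.195  0.005]]
driver_grip [198. 368.] 0.77 [[ 0.501 -0.182  0.005]]
hole_a [272. 196.] 0.91 [[ 0.317 -0.195  0.005]]
hole_a [196. 372.] 0.64 [[ 0.505 -0.182  0.005]]
```

View pics/w1.png

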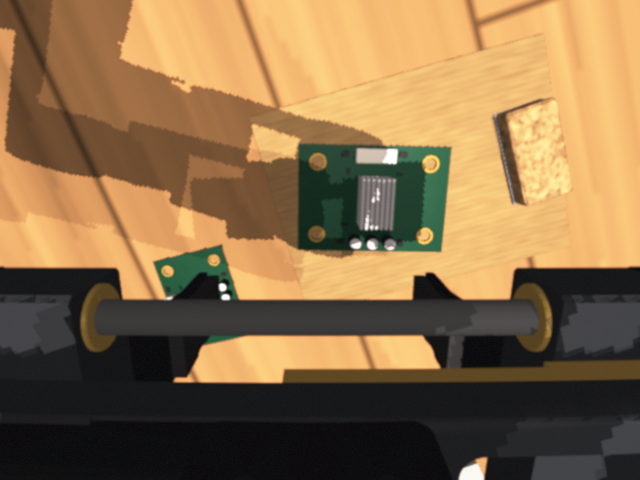

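The board is at about (196, 372), with holes near (161,318), (163,431), (236,424) and (233,316). The connector is at the top of the image (+tool x) and the sanding block is to the right.

```bash
cat >> h.py <<'E'
def ring(c,rc,r=9,lo=(12,90,110),hi=(28,255,255)):
    """centroid of orange ring on green, refined near rc"""
    hsv=cv2.cvtColor(c['frame'],cv2.COLOR_RGB2HSV); m=cv2.inRange(hsv,lo,hi)
    y,x=[int(round(v)) for v in rc]; s=m[y-r:y+r+1,x-r:x+r+1]; ys,xs=np.nonzero(s)
    (cx,cy),rad=cv2.minEnclosingCircle(np.c_[xs,ys].astype(np.float32)) 
    return [y-r+cy,x-r+cx],rad,len(xs)
def fit(P,Q):
    """rigid 2D Q ~ R P + t ; returns yaw,t,residual,scale"""
    pm,qm=P.mean(0),Q.mean(0); A=(P-pm)[:,0]+1j*(P-pm)[:,1]; B=(Q-qm)[:,0]+1j*(Q-qm)[:,1]
    s=np.vdot(A,B)/np.vdot(A,A).real; a=np.angle(s); M=np.array([[np.cos(a),-np.sin(a)],[np.sin(a),np.cos(a)]])
    t=qm-M@pm; return a,t,np.abs(B-A*np.exp(1j*a)),abs(s)
H=np.array([[-.052,.034],[.052,.034],[.052,-.034],[-.052,-.034]])
E
python3 - <<'E'
from h import *
c,o=save('wrist','w2.png'); print(o['position'])
px=[];
for rc in [(161,318),(163,431),(236,424),(233,316)]:
    r=ring(c,rc); print(r); px.append(r[0])
for z in (0.0025,.005,.0075):
    a,t,res,s=fit(H,px2w(c,o,px,z)[:,:2]); print(z,np.degrees(a),t,res,s)
E
```

```text
[ 0.44874274 -0.18432342  0.21295094]
([157.53508758544922, 315.64035081863403], 8.64483642578125, 201)
([159.57692289352417, 429.0], 8.95007610321045, 208)
([231.63924074172974, 422.80379724502563], 8.61075210571289, 190)
([229.83333349227905, 315.0], 7.683053970336914, 122)
0.0025 -21.03215864375864 [ 0.50439428 -0.18600516] [0.00120963 0.00108316 0.00099509 0.00079148] 1.0163550603407967
0.005 -21.032158643758645 [ 0.50417014 -0.18557294] [0.00078021 0.0006521  0.00056543 0.00036096] 1.0093941156363955
0.0075 -21.032158643758635 [ 0.503946   -0.18514071] [3.61280859e-04 2.28152593e-04 1.51683977e-04 7.45227483e-05] 1.0024331709319945
```

```bash
python3 -m handwheel '[[0.06,0.174,0.1,0.0037],[0.06,0.174,0.25,0.0037],[0.06,0.174,0.4,0.0037],[0.06,0.174,0.54,0.0037],[0.06,0.174,0.54,0.0037],[0.06,0.174,0.54,0.0037],[0.06,0.174,0.54,0.0037]]' 100
python3 - <<'E'
from h import *
o=robot.get_obs(); M=R.from_quat(o['tool_rot']).as_matrix(); print(np.degrees(np.arctan2(M[1,1],M[0,1])), (M.T@(np.array([.504,-.185,.021])-o['position'])/.3).round(4))
E
```

```text
time: 2.75
position: [0.5031, -0.1846, 0.0497]
tool_rot: [0.826, 0.563, -0.0, -0.001]
ft_force: [1.1, -0.3, 0.1]
grip_width: 0.0873
grip_force: 0.0
-21.422671806727585 [-0.0002  0.0035  0.0958]
```

```bash
python3 -m handwheel '[[0,0.0035,0.05,0],[0,0.0035,0.09,0],[0,0.0035,0.096,0],[0,0.0035,0.096,0],[0,0.0035,0.096,0]]'
python3 -m handwheel '[[0,0,0,0],[0,0,0,0],[0,0,0,0],[0,0,0,0],[0,0,0,0],[0,0,0,0],[0,0,0,0],[0,0,0,0]]' 0 35
```

```text
time: 3.17
position: [0.5057, -0.185, 0.0235]
tool_rot: [0.826, 0.564, 0.001, 0.001]
ft_force: [-0.3, -0.4, 0.3]
grip_width: 0.0869
grip_force: 0.0
time: 3.83
position: [0.5047, -0.184, 0.0217]
tool_rot: [0.826, 0.564, -0.0, -0.0]
ft_force: [0.5, -0.0, 0.5]
grip_width: 0.0416
grip_force: 0.0
```

```bash
python3 -m handwheel '[[0,0,0,0],[0,0,0,0],[0,0,0,0],[0,0,0,0],[0,0,0,0],[0,0,0,0]]' 0 35
python3 -m handwheel '[[0,0,-0.1,0],[0,0,-0.2,0],[0,0,-0.3,0],[0,0,-0.4,0],[0,0,-0.5,0],[0,0,-0.5,0],[0,0,-0.5,0]]'
```

```text
time: 4.33
position: [0.5042, -0.1837, 0.0217]
tool_rot: [0.826, 0.564, -0.0, -0.001]
ft_force: [-1.5, 0.2, 0.2]
grip_width: 0.0277
grip_force: 35.0
time: 4.92
position: [0.5057, -0.1845, 0.173]
tool_rot: [0.826, 0.564, 0.001, 0.002]
ft_force: [-0.8, -0.1, -4.5]
grip_width: 0.0277
grip_force: 35.0
```

```bash
python3 -m handwheel '[[0.1,-0.02,-0.1,-0.01],[0.22,-0.046,-0.167,-0.02],[0.34,-0.07,-0.167,-0.03],[0.46,-0.096,-0.167,-0.04],[0.58,-0.12,-0.167,-0.05],[0.7,-0.146,-0.167,-0.0595],[0.82,-0.17,-0.167,-0.0595],[0.877,-0.183,-0.167,-0.0595],[0.877,-0.183,-0.167,-0.0595],[0.877,-0.183,-0.167,-0.0595],[0.877,-0.183,-0.167,-0.0595],[0.877,-0.183,-0.167,-0.0595]]'
python3 - <<'E'
from h import *
c,o=save('wrist','w3.png'); print(o['position'],o['tool_rot'])
for n in ['wing_al','sign']:
    for d in vision.look_for('wrist',n): print(n,np.round(d['point']),d['conf'],px2w(c,o,d['point'],0.06).round(3))
E
```

```text
time: 5.92
position: [0.5485, 0.08, 0.2206]
tool_rot: [0.707, 0.707, -0.001, -0.001]
ft_force: [-1.2, 0.3, -4.0]
grip_width: 0.0275
grip_force: 35.0
[0.54846616 0.08001571 0.22058757] [ 0.7068622   0.70735007 -0.00100969 -0.00082362]
wing_al [ 19. 250.] 0.59 [[0.499 0.236 0.06 ]]
sign [ 97. 405.] 0.89 [[0.617 0.181 0.06 ]]
```

View pics/w3.png

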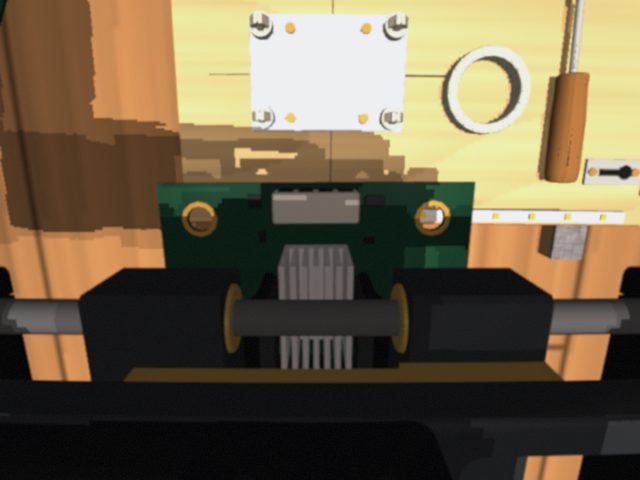

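The four standoffs are at about (24,261), (24,396), (118,263) and (118,392). The held board's holes a and b are at (217,199) and (217,432). I'll move a little closer and measure precisely.

```bash
python3 -m handwheel '[[0.06,0,0,0],[0.12,0,0,0],[0.12,0,0,0],[0.12,0,0,0],[0.12,0,0,0],[0.12,0,0,0]]'
python3 - <<'E'
from h import *
c,o=save('wrist','w4.png'); print(o['position'],o['tool_rot'])
f=c['frame'][30:230,150:470]; cv2.imwrite('pics/w4c.png',cv2.resize(f,None,fx=2.5,fy=2.5,interpolation=cv2.INTER_CUBIC)[:,:,::-1])
for n in ['wing_al','wing_cr']:
    for d in vision.outline_of('wrist',n): print(n,np.round(d['point'],1),d['conf'],d['mask'].sum())
E
```

```text
time: 6.57
position: [0.5492, 0.1162, 0.2219]
tool_rot: [0.707, 0.707, -0.0, 0.0]
ft_force: [0.8, 1.0, -4.4]
grip_width: 0.0278
grip_force: 35.0
[0.54916959 0.11618656 0.22188955] [ 7.06725527e-01  7.07487804e-01 -1.09646098e-04  1.57630020e-04]
wing_cr [163.2 395.6] 0.55 48
```

View pics/w4c.png

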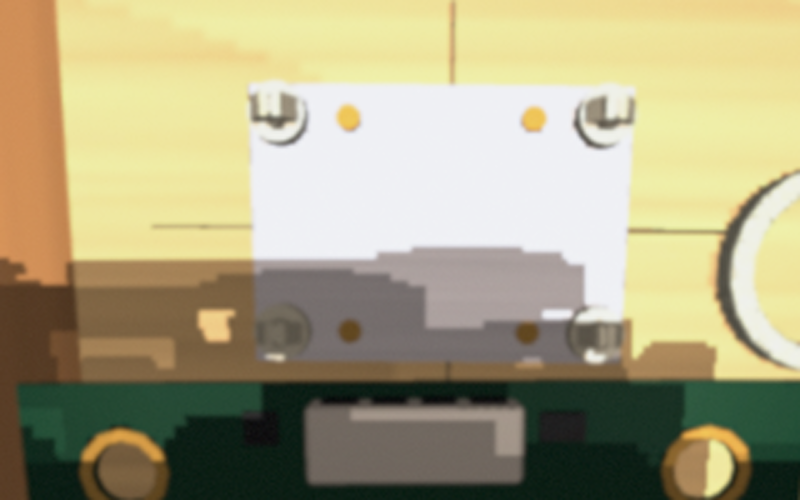

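The crop shows shoulders a (281,119), b (602,119), c (594,334) and d (285,331). The pencil cross is at (450,229) and the board's rings are at (124,470) and (706,470).

```bash
python3 - <<'E'
from h import *
c,o=save('wrist','w5.png'); print(o['position'])
cr=lambda L:[[30+y/2.5,150+x/2.5] for x,y in L]
S=px2w(c,o,cr([(281,119),(602,119),(594,334),(285,331)]),.056)[:,:2]; print(S.round(4))
a,t,res,s=fit(H,S); print('standoffs',np.degrees(a),t,res,s)
tips=px2w(c,o,cr([(275,102),(609,102)]),.066)[:,:2]; print('heads',tips)
print('cross',px2w(c,o,cr([(450,229)]),.042),px2w(c,o,cr([(152,226),(725,231)]),.042)[:,:2].tolist(),px2w(c,o,cr([(452,5),(448,375)]),.042)[:,:2].tolist())
px=[ring(c,rc,20)[0] for rc in cr([(124,470),(706,470)])];print(px)
for dz in (.012,.015,.018):
    p=px2w(c,o,px,o['position'][2]-dz)[:,:2]; d=p[1]-p[0]; n=d/np.linalg.norm(d); ctr=p.mean(0)-.034*np.array([-n[1],n[0]])
    print(dz,np.linalg.norm(d),'yaw',np.degrees(np.arctan2(d[1],d[0])),'board ctr',ctr,ctr-o['position'][:2])
E
```

```text
[0.54915765 0.1163905  0.2218665 ]
[[0.5072 0.2324]
 [0.6077 0.2325]
 [0.6079 0.1661]
 [0.5064 0.167 ]]
standoffs -0.24133931831392422 [0.55730887 0.19950279] [0.00216629 0.00195824 0.00147686 0.00183881] 0.9703439526655561
heads [[0.50682738 0.2356808 ]
 [0.60777654 0.23572588]]
cross [[0.56081545 0.19993202 0.042     ]] [[0.4609921908826499, 0.2011542642237868], [0.6531222619777108, 0.1995966946318014]] [[0.5609169983601451, 0.26885618949805357], [0.5605255374931017, 0.15139213849395516]]
[[213.03225803375244, 198.87298393249512], [213.28082180023193, 432.7328758239746]]
0.012 0.10316531711996414 yaw -0.058078028059620514 board ctr [0.54912191 0.11815872] [-3.57334620e-05  1.76822491e-03]
0.015 0.10502297162560525 yaw -0.05807802805961297 board ctr [0.54911736 0.11762682] [-4.02885164e-05  1.23631878e-03]
0.018 0.10688062613124637 yaw -0.05807802805962057 board ctr [0.5491128  0.11709491] [-4.48435708e-05  7.04412647e-04]
```

```bash
python3 -m handwheel '[[0.1,0.01,0.1,0],[0.2,0.02,0.2,0],[0.274,0.0277,0.3,0],[0.274,0.0277,0.37,0],[0.274,0.0277,0.4,0],[0.274,0.0277,0.42,0],[0.274,0.0277,0.42,0],[0.274,0.0277,0.42,0],[0.274,0.0277,0.42,0]]'
python3 - <<'E'
from h import *
c,o=save('wrist','w6.png'); print(o['position'],o['tool_rot'],o['ft_force'])
f=c['frame'][170:260,160:480]; a=cv2.resize(f,None,fx=2.5,fy=2.5,interpolation=cv2.INTER_CUBIC)
s,o=save('scene','s6.png'); p=w2px(s,o,[.557,.2,.07])[0].astype(int); b=cv2.resize(s['frame'][p[0]-50:p[0]+60,p[1]-80:p[1]+80],(533,366),interpolation=cv2.INTER_CUBIC)
im=np.zeros((595,800,3),np.uint8); im[:225]=a; im[225:591,:533]=b
cv2.imwrite('pics/w6c.png',im[:,:,::-1]);print(p)
E
```

```text
time: 7.52
position: [0.5587, 0.1987, 0.0975]
tool_rot: [0.707, 0.707, 0.001, 0.001]
ft_force: [-0.5, 0.0, -3.6]
grip_width: 0.0273
grip_force: 35.0
[0.55870565 0.19873648 0.0974859 ] [0.706838   0.70737348 0.00134218 0.00100022] [-0.50765826  0.03530336 -3.57243105]
[305 338]
```

View pics/w6c.png

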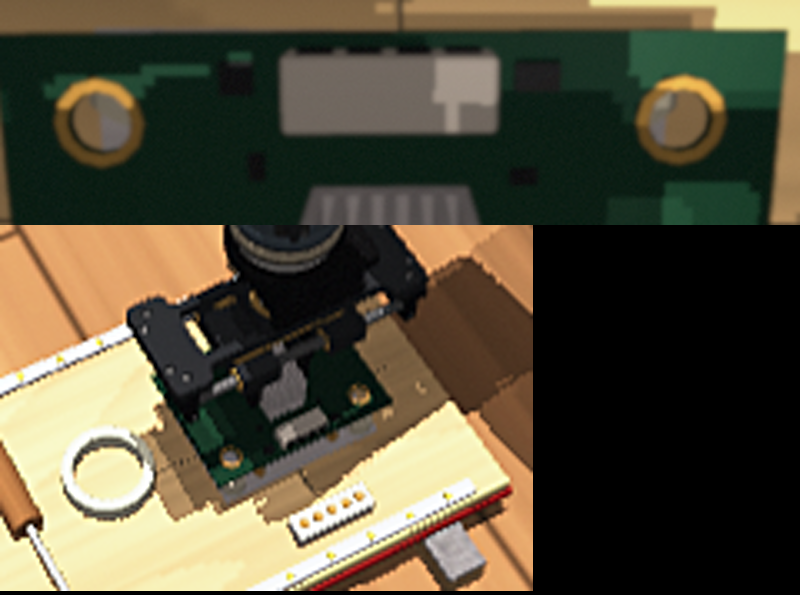

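```bash
python3 -m handwheel '[[0,0,0.012,0],[0,0,0.024,0],[0,0,0.03,0],[0,0,0.03,0]]'
python3 -m handwheel '[[0,0,0.003,0],[0,0,0.006,0],[0,0,0.008,0],[0,0,0.008,0]]'
```

```text
time: 7.95
position: [0.5568, 0.1991, 0.0863]
tool_rot: [0.706, 0.708, -0.001, -0.0]
ft_force: [-0.3, 0.6, -3.8]
grip_width: 0.0272
grip_force: 35.0
time: 8.28
position: [0.5572, 0.1993, 0.0843]
tool_rot: [0.706, 0.708, -0.0, -0.0]
ft_force: [0.3, 0.6, -4.6]
grip_width: 0.0278
grip_force: 35.0
```

```bash
python3 -m handwheel '[[0,0,0.003,0],[0,0,0.006,0],[0,0,0.006,0],[0,0,0.006,0]]'
python3 -m handwheel '[[0,0,0.003,0],[0,0,0.006,0],[0,0,0.006,0],[0,0,0.006,0]]'
```

```text
time: 8.62
position: [0.5574, 0.1994, 0.0827]
tool_rot: [0.706, 0.708, 0.0, 0.0]
ft_force: [0.0, 0.5, -3.6]
grip_width: 0.0277
grip_force: 35.0
time: 8.95
position: [0.5572, 0.1995, 0.0809]
tool_rot: [0.707, 0.708, 0.0, -0.0]
ft_force: [-1.2, 1.0, -2.2]
grip_width: 0.0274
grip_force: 35.0
```

```bash
python3 -m handwheel '[[0,0,0.001,0],[0,0,0.003,0],[0,0,0.003,0],[0,0,0.003,0]]'
python3 - <<'E'
from h import *
s,o=save('scene','s7.png'); print(o['ft_force'],o['moment'],o['position'])
E
```

```text
time: 9.28
position: [0.5572, 0.1995, 0.0802]
tool_rot: [0.707, 0.708, 0.0, -0.0]
ft_force: [-0.7, 2.1, -0.3]
grip_width: 0.0278
grip_force: 35.0
[-0.69903101  2.07089311 -0.26799736] [ 0.32957021  0.18782726 -0.19654997] [0.55719698 0.19946996 0.08023838]
```

```bash
python3 -m handwheel '[[0,0,0,0],[0,0,0,0],[0,0,0,0],[0,0,0,0],[0,0,0,0],[0,0,0,0]]' 70
python3 -m handwheel '[[0,0,-0.05,0],[0,0,-0.15,0],[0,0,-0.28,0],[0,0,-0.4,0],[-0.1,0,-0.45,0],[-0.2,0,-0.45,0],[-0.27,0,-0.45,0],[-0.27,0,-0.45,0],[-0.27,0,-0.45,0],[-0.27,0,-0.45,0]]' 0
python3 - <<'E'
from h import *
c,o=save('wrist','w8.png'); print(o['position'],o['tool_rot'],o['ft_force'])
P=[[x+.557,y+.2,.0655] for x,y in H]; p=w2px(c,o,P); print(p.round())
r0=int(max(0,p[:,0].min()-40)); c0=int(max(0,p[:,1].min()-60)); f=c['frame'][r0:r0+220,c0:c0+290]; print(r0,c0)
cv2.imwrite('pics/w8c.png',cv2.resize(f,None,fx=2.5,fy=2.5,interpolation=cv2.INTER_CUBIC)[:,:,::-1])
E
```

```text
time: 9.83
position: [0.5574, 0.1991, 0.08]
tool_rot: [0.706, 0.708, 0.0, 0.0]
ft_force: [0.4, 0.4, -0.5]
grip_width: 0.0573
grip_force: 0.0
time: 10.67
position: [0.5573, 0.1186, 0.2148]
tool_rot: [0.707, 0.708, 0.0, -0.0]
ft_force: [0.8, 0.8, 0.3]
grip_width: 0.0038
grip_force: 0.0
[0.55726132 0.11858773 0.21480049] [ 7.06570640e-01  7.07642442e-01  5.25957984e-05 -3.21054939e-04] [0.76452918 0.8391281  0.25871258]
[[ 75. 246.]
 [ 75. 386.]
 [168. 382.]
 [168. 249.]]
34 185
```

View pics/w8c.png

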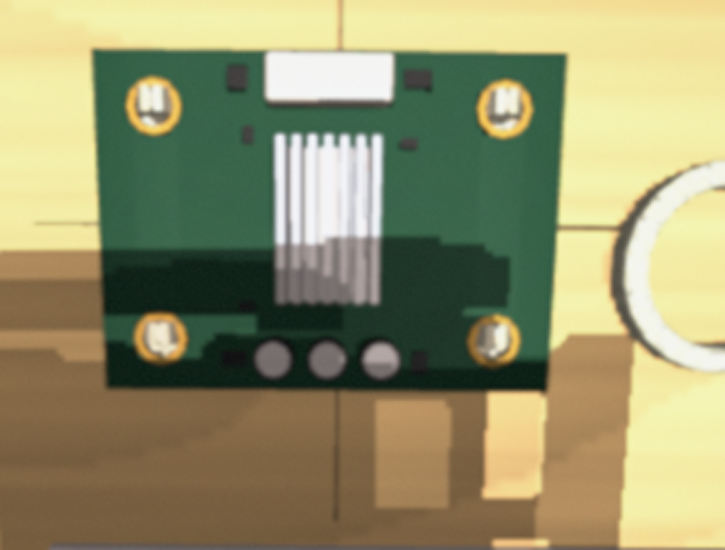

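All four heads stand in the holes, with the rings at crop (154,106), (504,109), (494,341) and (161,337) and the connector to the strip side. I'll measure the board pose next.

```bash
python3 - <<'E'
from h import *
c,o=save('wrist','w9.png'); px=[[34+y/2.5,185+x/2.5] for x,y in [(154,106),(504,109),(494,341),(161,337)]]
for z in (.0615,.0655,.0695):
    Q=px2w(c,o,px,z)[:,:2]; a,t,res,s=fit(H,Q); print(z,np.degrees(a),t,res.round(4),s)
M=R.from_quat(o['tool_rot']).as_matrix()
for sx in (.05,-.05): print(sx,(M.T@(np.array([t[0]+sx,t[1],.084])-o['position'])/.3).round(4))
print(o['position'],o['grip_width'])
E
```

```text
0.0615 -0.4366944517897787 [0.55725697 0.19915491] [0.0008 0.0007 0.001  0.0007] 1.0130152649169377
0.0655 -0.43669445178977123 [0.55725955 0.19896083] [0.0001 0.0001 0.0002 0.0002] 0.999853011952171
0.0695 -0.4366944517898006 [0.55726213 0.19876676] [0.0008 0.0009 0.0006 0.0009] 0.9866907589874043
0.05 [0.2653 0.1676 0.4357]
-0.05 [ 0.2661 -0.1657  0.4359]
[0.55723231 0.11899793 0.21471122] 0.00252171598384784
```

```bash
python3 -m handwheel '[[0.1,0.08,0,0],[0.2,0.16,0,0],[0.265,0.167,0.08,0],[0.265,0.167,0.2,0],[0.265,0.167,0.3,0],[0.265,0.167,0.4,0],[0.265,0.167,0.436,0],[0.265,0.167,0.436,0],[0.265,0.167,0.436,0],[0.265,0.167,0.436,0]]' 0 30
python3 -m handwheel '[[0,0,0.01,0],[0,0,0.02,0],[0,0,0.028,0],[0,0,0.032,0],[0,0,0.032,0],[0,0,0.032,0]]'
```

```text
time: 11.6
position: [0.6089, 0.1984, 0.0859]
tool_rot: [0.706, 0.708, 0.001, 0.001]
ft_force: [-0.2, -0.2, 0.7]
grip_width: 0.0
grip_force: 0.0
time: 12.1
position: [0.6074, 0.1978, 0.0746]
tool_rot: [0.706, 0.708, -0.0, 0.0]
ft_force: [0.1, -1.0, 1.1]
grip_width: 0.0007
grip_force: 0.0
```

Near contact. Pressing in 1 mm steps.

```bash
python3 -m handwheel '[[0,0,0.0017,0],[0,0,0.0033,0],[0,0,0.005,0],[0,0,0.0067,0],[0,0,0.0067,0],[0,0,0.0067,0]]'
python3 -m handwheel '[[0,0,0.0017,0],[0,0,0.0033,0],[0,0,0.0033,0]]'
python3 -m handwheel '[[0,0,0.0017,0],[0,0,0.0033,0],[0,0,0.0033,0]]'
```

```text
time: 12.6
position: [0.6076, 0.1979, 0.073]
tool_rot: [0.706, 0.708, 0.0, 0.0]
ft_force: [-0.8, -0.2, 4.4]
grip_width: 0.0002
grip_force: 2.4
time: 12.85
position: [0.6076, 0.1979, 0.0724]
tool_rot: [0.706, 0.708, 0.0, 0.0]
ft_force: [-2.2, -0.2, 7.7]
grip_width: 0.0003
grip_force: 3.5
time: 13.1
position: [0.6077, 0.198, 0.0718]
tool_rot: [0.706, 0.708, 0.0, 0.0]
ft_force: [-1.4, 0.1, 8.9]
grip_width: 0.0005
grip_force: 4.6
```

```bash
python3 -m handwheel '[[0,0,0.0017,0],[0,0,0.0033,0],[0,0,0.005,0],[0,0,0.005,0]]'
python3 -m handwheel '[[0,0,0.0017,0],[0,0,0.0033,0],[0,0,0.005,0],[0,0,0.005,0]]'
python3 -m handwheel '[[0,0,0.0017,0],[0,0,0.0033,0],[0,0,0.0033,0]]'
```

```text
time: 13.43
position: [0.6078, 0.1981, 0.0709]
tool_rot: [0.706, 0.708, 0.001, 0.0]
ft_force: [-2.9, 0.2, 11.4]
grip_width: 0.0007
grip_force: 5.8
time: 13.77
position: [0.6074, 0.1981, 0.068]
tool_rot: [0.706, 0.708, 0.0, 0.0]
ft_force: [0.0, -0.1, -0.1]
grip_width: 0.0003
grip_force: 0.0
time: 14.02
position: [0.6075, 0.198, 0.067]
tool_rot: [0.706, 0.708, 0.0, -0.0]
ft_force: [-1.9, 1.7, 6.9]
grip_width: 0.0007
grip_force: 3.3
```

```bash
python3 -m handwheel '[[0,0,0.0017,0],[0,0,0.0033,0],[0,0,0.0033,0]]'
python3 -m handwheel '[[0,0,0.0017,0],[0,0,0.0033,0],[0,0,0.0033,0]]'
```

```text
time: 14.27
position: [0.6076, 0.1981, 0.0666]
tool_rot: [0.706, 0.708, 0.0, 0.0]
ft_force: [-1.8, 0.4, 9.6]
grip_width: 0.0007
grip_force: 4.9
time: 14.52
position: [0.6076, 0.1981, 0.0663]
tool_rot: [0.706, 0.708, 0.0, 0.0]
ft_force: [-3.2, 0.0, 13.0]
grip_width: 0.0003
grip_force: 6.6
```

```bash
python3 -m handwheel '[[0,0,-0.06,0],[0,0,-0.16,0],[0,-0.1,-0.2,0],[0,-0.2,-0.2,0],[0,-0.3,-0.2,0],[0,-0.333,-0.2,0],[0,-0.333,-0.12,0],[0,-0.333,-0.05,0],[0,-0.333,-0.04,0],[0,-0.333,-0.04,0],[0,-0.333,-0.04,0]]'
```

```text
time: 15.43
position: [0.5082, 0.1977, 0.0765]
tool_rot: [0.706, 0.708, 0.0, 0.0]
ft_force: [0.0, -0.0, -0.5]
grip_width: 0.0003
grip_force: 0.0
```

```bash
python3 -m handwheel '[[0,0,0.003,0],[0,0,0.006,0],[0,0,0.009,0],[0,0,0.009,0]]'
```

```text
time: 15.77
position: [0.5078, 0.1977, 0.0743]
tool_rot: [0.706, 0.708, 0.0, 0.0]
ft_force: [-1.2, -0.3, -0.7]
grip_width: 0.0007
grip_force: 0.0
```

```bash
python3 -m handwheel '[[0,0,0.003,0],[0,0,0.006,0],[0,0,0.009,0],[0,0,0.009,0]]'
python3 -m handwheel '[[0,0,0.0017,0],[0,0,0.0033,0],[0,0,0.005,0],[0,0,0.005,0]]'
python3 -m handwheel '[[0,0,0.0017,0],[0,0,0.0033,0],[0,0,0.005,0],[0,0,0.005,0]]'
```

```text
time: 16.1
position: [0.5077, 0.1978, 0.0721]
tool_rot: [0.706, 0.708, 0.0, 0.0]
ft_force: [-0.4, -0.7, 7.1]
grip_width: 0.0007
grip_force: 3.3
time: 16.43
position: [0.5077, 0.1979, 0.0711]
tool_rot: [0.706, 0.708, 0.0, 0.0]
ft_force: [-3.1, -0.2, 9.7]
grip_width: 0.0005
grip_force: 4.9
time: 16.77
position: [0.5076, 0.1977, 0.0686]
tool_rot: [0.706, 0.708, 0.0, 0.0]
ft_force: [-0.1, 1.4, -0.2]
grip_width: 0.0004
grip_force: 0.0
```

```bash
python3 -m handwheel '[[0,0,0.0017,0],[0,0,0.0033,0],[0,0,0.005,0],[0,0,0.005,0]]'
python3 -m handwheel '[[0,0,0.0017,0],[0,0,0.0033,0],[0,0,0.005,0],[0,0,0.005,0]]'
```

```text
time: 17.1
position: [0.5073, 0.1976, 0.0666]
tool_rot: [0.706, 0.708, -0.0, -0.0]
ft_force: [-1.1, -1.3, 2.7]
grip_width: 0.0009
grip_force: 1.1
time: 17.43
position: [0.5074, 0.1977, 0.066]
tool_rot: [0.706, 0.708, -0.0, 0.0]
ft_force: [-1.9, -0.2, 8.9]
grip_width: 0.0004
grip_force: 4.6
```

```bash
python3 -m handwheel '[[0,0,0.0017,0],[0,0,0.0033,0],[0,0,0.005,0],[0,0,0.005,0]]'
python3 -m handwheel '[[0,0,-0.06,0],[0,0,-0.16,0],[0,0,-0.28,0],[-0.1,0.1,-0.4,0],[-0.2,0.16,-0.48,0],[-0.26,0.166,-0.48,0],[-0.26,0.166,-0.48,0],[-0.26,0.166,-0.48,0],[-0.26,0.166,-0.48,0]]'
python3 - <<'E'
from h import *
c,o=save('wrist','w10.png'); print(o['position'])
p=w2px(c,o,[[x+.557,y+.199,.0585] for x,y in H]); print(p.round())
px=[ring(c,q,14)[0] for q in p]
for z in (.0585,.061,.0655): a,t,res,s=fit(H,px2w(c,o,px,z)[:,:2]); print(z,np.degrees(a),t,res.round(4),s)
r0=int(max(0,p[:,0].min()-40)); c0=int(p[:,1].min()-60); f=c['frame'][r0:r0+220,c0:c0+290]; print(r0,c0)
cv2.imwrite('pics/w10c.png',cv2.resize(f,None,fx=2.7,fy=2.7,interpolation=cv2.INTER_CUBIC)[:,:,::-1])
E
```

```text
time: 17.77
position: [0.5073, 0.1976, 0.0654]
tool_rot: [0.706, 0.708, 0.0, 0.0]
ft_force: [-4.3, -1.2, 16.7]
grip_width: 0.0008
grip_force: 7.9
time: 18.52
position: [0.5563, 0.1199, 0.2068]
tool_rot: [0.707, 0.708, -0.001, -0.001]
ft_force: [-0.8, 0.0, 0.2]
grip_width: 0.0006
grip_force: 0.0
[0.55627137 0.1199067  0.20681056]
[[ 78. 247.]
 [ 78. 388.]
 [171. 384.]
 [171. 251.]]
0.0585 -0.30880223247384164 [0.5569676  0.19968832] [0.0002 0.0002 0.0002 0.0002] 1.001924586640095
0.061 -0.30880223247383154 [0.55696691 0.19956809] [0.0004 0.0004 0.0004 0.0004] 0.9936567211052437
0.0655 -0.3088022324738338 [0.55696567 0.19935167] [0.0013 0.0013 0.0013 0.0013] 0.9787745631425114
37 187
```

View pics/w10c.png

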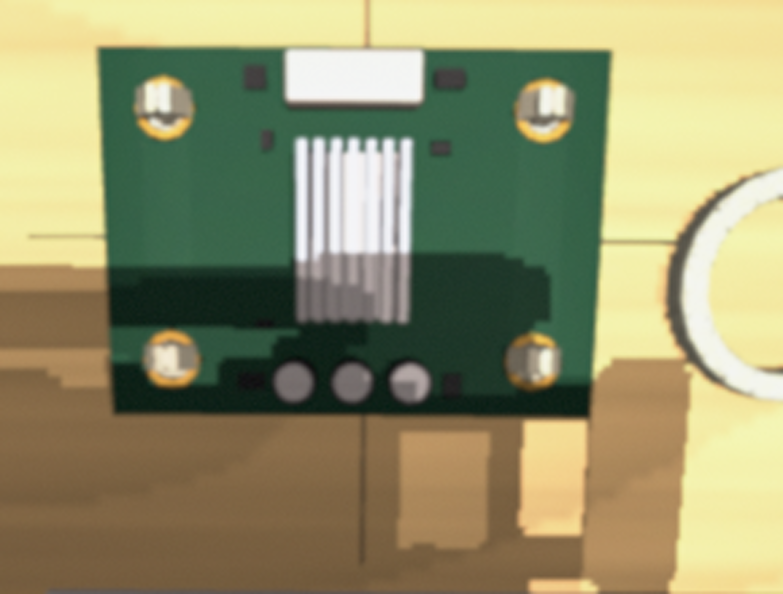

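At all four holes, a (108,164), b (110,545), c (360,533) and d (358,171), the wings now spread across the rings. The board's scale matches the home height and it is level. Handing in.

```bash
python3 -c "
from rig import job; print(job.hand_in())"
```

```text
the job is handed in; nothing more can be done
None
```

The driver board sits on all four standoffs and looks fully home and level, with its connector towards the terminal strip. It is released, no reading went above about 17 N, and the job is handed in; hand-in gave no verdict.

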